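# Loosen a pole clamp's hand nut and swing its strap open

## Task

Free the pole in the clamp for the next user: with a fingertip on the knurled rim of the black hand nut, roll it anticlockwise (seen from above) by two full turns and no more than two and a half, so that it stays on its stud. Then push the red pin with a fingertip to swing the yellow strap all the way open, away from the nut. Pinch and lift nothing, do not force the parts, and leave the pole lying in its saddles and the things around the clamp where they are.

Things in the scene. Friction and masses are not known exactly. Their poses are not given: they have to be found in the camera images.
- clamp: the pole clamp, fixed: grey base plate 150 x 310 x 12 mm, from x = -75 to 75 and y = -70 to 240 mm in its own frame. Origin on the work surface under the nut's stud, z up. In its frame: nut axis at (0, 0), strap hinge at (0, 190 mm), pole along x at y = 115 mm in two black saddles. Nothing but nut, push pin and a hinge bolt (radius 9, top at 67 mm) is above the strap's lips (63 mm)
- nut (a joint): turn of the hand nut in rad: 0 = seated tight, as it always starts; grows anticlockwise seen from above (12.57 = two full turns). Stiff to turn (0.06 N m), stays where it is left, and rises 2.5 mm per turn
- nut_top (a point): centre of the black hand nut's flat top, on its upright axis, 97 mm above the work surface when tight. The rim is an upright cylinder of radius 46 mm with 30 small upright ribs reaching 49 mm; it goes from this height to 30 mm below it, 8 mm clear of the strap when tight. Too wide to grasp; at rim height all round it is free but for the push pin, 115 mm from this axis
- nut_mark (a point): middle of a white radial line painted on the nut's top, 33 mm from its axis; it turns with the nut. At the start it is on the -x side of the clamp's frame
- strap (a joint): swing of the yellow strap in rad: 0 = closed over the pole, its slotted end round the stud; grows anticlockwise seen from above (free end towards the clamp's +x); stop at 1.65 = fully open. Stiff (0.06 N m), stays where left. Lips lock it until the nut has risen 3 mm (about 1.2 turns). Strap: 44 mm wide, 51 to 59 mm above the work surface, free end 230 mm from the hinge
- strap_hinge (a point): the strap's upright hinge axis, at the height of the strap's top (59 mm above the work surface)
- push_pin (a point): centre of the top of the red upright pin on the strap: diameter 14 mm, 36 mm tall (59 to 95 mm above the work surface), 75 mm from the hinge axis; moves with the strap. With the strap closed it is 115 mm from the nut's axis, straight between nut and hinge
- pole: loose aluminium pole with a black grip end and an orange band, diameter 32 mm, length 300 mm, lying in the two saddles under the strap; top at 48 mm above the work surface. Origin at the middle of its underside, x along it. To be left in the saddles
- screwdriver: loose screwdriver lying on the work surface by the clamp, about 200 mm long; origin near its middle, x along it. To be left alone
- jar: loose small jar with a blue lid, diameter 50 mm, height 65 mm; origin at the centre of its underside. To be left alone
- carton: loose yellow carton 60 x 50 x 40 mm; origin at the centre of its underside. To be left alone

How it is judged:
On the way, in this order (a step that is already met when the one before it is completed fails the run):
1. the nut has been turned two full turns anticlockwise with the strap still closed (value of joint nut above 12 rad and value of joint strap below 0.2 rad), for 0.2 s.
2. the strap has been swung all the way open (value of joint strap above 1.35 rad), for 0.2 s.
At the end, for the whole second after the job is handed in: the nut stands two to two and a half turns from tight (12.0 to 16.0 rad), the strap is open by more than 1.35 rad (stop at 1.65), both are at rest, the pole lies in its saddles within 25 mm of where it was, and the screwdriver, jar and carton are within 20 mm of where they were (value of joint nut between 12 and 16 rad and value of joint strap above 1.35 rad and velocity of joint nut between -0.05 and 0.05 rad/s and velocity of joint strap between -0.05 and 0.05 rad/s and distance of pole from where it was at the start of the episode below 0.025 m and distance of each of screwdriver, jar, carton from where it was at the start of the episode below 0.02 m); the robot touches nothing.
It fails at once if the nut is turned more than two and a half turns (value of joint nut above 16 rad).
It fails at once if the strap is forced open before the nut is two turns loose (value of joint nut below 12 rad and value of joint strap above 0.2 rad).
It fails at once if the pole is lifted or shoved out of place (distance of pole from where it was at the start of the episode above 0.025 m).
It fails at once if a thing beside the clamp is moved or lifted (distance of any of screwdriver, jar, carton from where it was at the start of the episode above 0.02 m).
It fails at once if the nut is forced (over 60 N), or the strap or its pin is pinched or forced (over 35 N) (contact force between the fingers and nut above 60 N or contact force between the fingers and strap above 35 N).
It also fails if it takes over 70 s, if anything falls off the work surface, if the arm or the gripper's body presses on something with over 40 N, if the wrist force passes 120 N, or if a joint passes its speed limit or range.

## Robot

A 6-joint arm with a two-finger parallel gripper is mounted at the origin on the work surface. World frame = base frame: x ahead of the robot, y to its left, z up, the work surface at z = 0. Lengths are in m, angles in rad, forces in N, time in s.
With the tool pointing down it reaches from about 0.35 to 1 m from the base axis. Payload 7.1 kg.
Tool frame: the origin (TCP) lies at the very end of the fingers, on their centre line; the grasp point (between the pads) lies 19 mm behind it (ctrl.grasp_offset is the distance from the TCP to the grasp point, in m); z points along the fingers, y is the direction in which the jaws open and shut (so a half turn about z gives the same grasp; the last joint's range is limited). The gripper opens to 85 mm and grips with 20 to 120 N. Pads are 22 mm wide; open, the fingers measure 114 mm over their backs; the gripper's body (76 mm by 85 mm) begins 54 mm behind the grasp point. The pads swing forward as they close: fully open they stand 13 mm farther back than shut.
Start: joints at [-1.235, 0.423, 1.63, -0, 1.089, -0.019], TCP at [0.217, -0.586, 0.231] pointing down, gripper open.
Joint ranges: [-3, 3], [-0.9, 2.11], [0.09, 2.58], [-1.31, 4.45], [0.11, 2.69], [-2.54, 2.54]. Speed limits (rad/s): [2.39, 2.39, 3.01, 3.14, 3.14, 3.14].

## Interface

Orientations are given as a rotation vector (axis times angle).
In Python, from bench import ctrl, optics gives the robot as it stands. The module is installed in compiled form; this text tells all that it offers.
- The arm moves only by the tool servo_tool, never from a script. Its argument "plan" is a list of rows, each a list of 5 numbers: the opening in per cent of the stroke, from 0 (shut) to 100 (fully open), then the shift along the tool's x, y, z in m, then the turn about the tool's z in degrees. In form: [[grip, dx, dy, dz, turn], ...]. A call has 1 to 8 rows; each row shifts and turns the commanded pose from where the row before left it, along the tool's axes as they then stand; what a row does not reach is not made up. A row lasts 1/8 s, in which the tool goes at most 62.5 mm and 10.7 degrees, less where a joint would pass 70% of its speed; a pose out of reach is approached as far as the arm can. A call is refused whole if a number of a shift passes 0.0625 or a number of a turn 10.7, either way. A call with a gripper value outside its range is refused whole. The fingers move at their own pace and stop on an object; "grip_force" is the grip in N (left out, the last holds). Time passes only in rows, so rows that do not move let the fingers close. It gives the time, the measured TCP pose, the force and the opening at its end, in the units of the state.
- ctrl.get_state(): the state, without advancing time (a new reading comes with each control period).
- optics.capture(name): name is "scene" or "top" or "wrist"; returns (picture, depth): 384x512x3 uint8, blue, green, red; 384x512 float32, m along the optical axis (not along the pixel's ray), 0 where there is no reading.
- optics.camera_info(name): a dict with "fx", "fy", "cx", "cy" (pixels), "k1" (the pictures are not rectified: a ray, as slopes to the right and down, at radius r is drawn at 1 + k1 r^2 times it, then the intrinsics apply), "R" (3x3) and "t" (3): a world point X has camera coordinates R X + t. Camera axes: x right, y down, z forward; pixel columns grow to the right and rows downward; lengths in m; the calibration is good to about 2 mm. A picture is of the moment at which its call begins: read the wrist's pose just before it. camera_info takes no time and is no camera call; for the wrist camera it gives the pose at the moment of the call.
- ctrl.hand_in(): hands the job in, once; it reports no verdict.
The state is a dict: "clock": time; "joint_positions": joint angles; "dq": joint speeds; "tau": joint torques, N m; "ee_pos": TCP position; "ee_rot": TCP orientation; "wrist_force": force on the tool from outside, world axes, zero at the start; "wrist_torque": the same for the moment, N m; "width": finger opening in m.
Only numpy, scipy, OpenCV 4.12 (cv2) and the standard library are available. Lean on these libraries where they do the work, as an engineer would, in place of code of your own. Each camera call takes 0.05 s, during which the arm holds its last target.

## Working session

There is one attempt and no reset: what is moved stays moved. The work goes in short steps, Python scripts to look and compute and a tool call to move; the robot and the scene stay as the last step left them, time stands still between calls to the robot, and variables do not carry over. Pictures are saved under pics/ and viewed, and the job is handed in when it is done.

Besides the shell and the picture viewer there is one more tool, called as name(argument=value, ...), one argument or row to a line, values as JSON. servo_tool: Moves the arm, as the interface text tells. Its arguments: {"type":"object","properties":{"plan":{"type":"array"},"grip_force":{"type":"number"}},"required":["plan"]}

```bash
ls; mkdir -p pics
python3 - <<'E'
from bench import ctrl, optics
import cv2,numpy as np
s=ctrl.get_state();print(s)
for n in("scene","top"):
    i=optics.camera_info(n);print(n,i)
    p,d=optics.capture(n);cv2.imwrite(f"pics/{n}0.png",p);np.save(f"pics/{n}0.npy",d)
E
```

```text
pics
{'clock': 0.0, 'joint_positions': array([-1.23504179e+00,  4.23831152e-01,  1.63066485e+00,  1.27018813e-05,
        1.08859884e+00, -1.89981775e-02]), 'dq': array([-0.0010888 , -0.00025257, -0.0005653 , -0.00025312,  0.00127844,
       -0.00075819]), 'tau': array([-3.35719315e-04, -5.57377052e+01, -2.81747353e+01, -5.68273526e-05,
        7.10062101e-03, -1.85829515e-05]), 'ee_pos': array([ 0.21695271, -0.58557162,  0.23056162]), 'ee_rot': array([-3.09084087e+00, -5.54055639e-01,  3.54537931e-04]), 'wrist_force': array([ 0.00760922,  0.15854542, -0.33112228]), 'wrist_torque': array([-0.02068194, -0.02897049, -0.0042702 ]), 'width': 0.08540842999153997}
scene {'fx': 371.2544185332784, 'fy': 371.2544185332784, 'cx': 252.7886679422392, 'cy': 186.4826640654481, 'k1': -0.11009031700397248, 'R': array([[-0.46417269,  0.885741  , -0.00256847],
       [ 0.70636974,  0.3684205 , -0.60440725],
       [-0.53440201, -0.28236363, -0.79667137]]), 't': array([ 0.27477768, -0.34487455,  1.14464408])}
top {'fx': 373.03323974216494, 'fy': 373.03323974216494, 'cx': 258.5238984929628, 'cy': 190.96895043553994, 'k1': -0.009158699669739881, 'R': array([[ 0.01159673, -0.99984987, -0.01287465],
       [-0.98760603, -0.00943736, -0.1566693 ],
       [ 0.15652427,  0.01453193, -0.9875672 ]]), 't': array([-0.02454266,  0.58164683,  0.96190612])}
```

View pics/scene0.png

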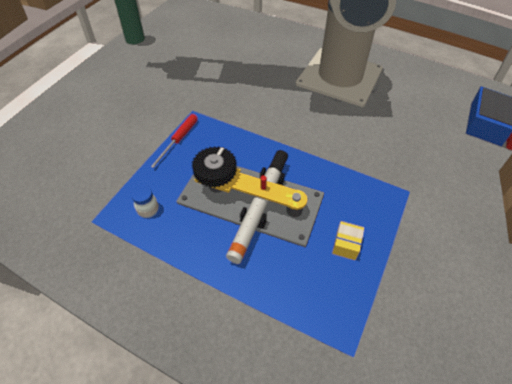

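View pics/top0.png

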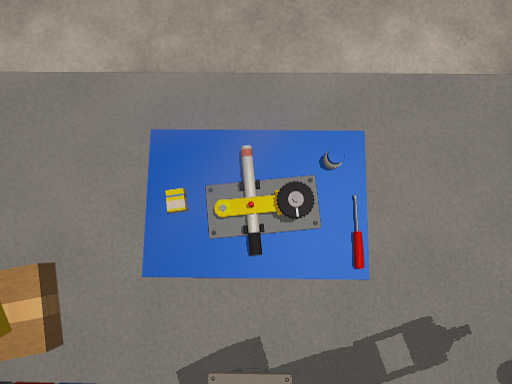

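The top view shows the nut at about (295,200) with its white mark at (297,212), the red pin at (250,205) and the hinge at (223,208). The screwdriver is at (358,235), the jar at (333,158) and the carton at (176,200). Next I'll measure these.

```bash
cat > h.py <<'E'
from bench import ctrl, optics
import cv2,numpy as np
def ray(i,u,v):
    K=np.array([[i['fx'],0,i['cx']],[0,i['fy'],i['cy']],[0,0,1]])
    n=cv2.undistortPoints(np.array([[[u,v]]],float),K,np.array([i['k1'],0,0,0,0]))[0,0]
    R=np.array(i['R']);t=np.array(i['t'])
    return -R.T@t, R.T@np.array([n[0],n[1],1])
def onplane(i,u,v,z):
    c,d=ray(i,u,v);return c+d*(z-c[2])/d[2]
def tri(i1,p1,i2,p2):
    c1,d1=ray(i1,*p1);c2,d2=ray(i2,*p2)
    s=np.linalg.lstsq(np.c_[d1,-d2],c2-c1,rcond=None)[0]
    a=c1+s[0]*d1;b=c2+s[1]*d2;return (a+b)/2,np.linalg.norm(a-b)
def mask(img,kind):
    h=cv2.cvtColor(img,cv2.COLOR_BGR2HSV);H,S,V=cv2.split(h)
    return {'red':((H<6)|(H>174))&(S>150)&(V>70),'yellow':(H>18)&(H<34)&(S>140)&(V>90),'black':(V<45),
     'white':(S<40)&(V>190),'blue':(H>100)&(H<130)&(S>120)}[kind].astype(np.uint8)
def blobs(m,mina=5):
    n,l,s,c=cv2.connectedComponentsWithStats(m)
    return [(s[k].tolist(),c[k].round(1).tolist()) for k in range(1,n) if s[k,4]>=mina]
E
python3 - <<'E'
from h import *
for n in("top","scene"):
    p=cv2.imread(f"pics/{n}0.png");i=optics.camera_info(n)
    for k in('red','black','white','yellow'):
        print(n,k,[b for b in blobs(mask(p,k),6) if b[0][0]>90 and b[0][0]<400 and 90<b[0][1]<290])
    c=(295,200) if n=="top" else (218,165)
    r=p[c[1]-40:c[1]+40,c[0]-90:c[0]+50]
    cv2.imwrite(f"pics/{n}z.png",cv2.resize(r,None,fx=5.5,fy=5.5,interpolation=cv2.INTER_CUBIC))
E
```

```text
top red [([249, 202, 4, 5, 19], [250.6, 203.9]), ([353, 231, 11, 38, 315], [358.1, 249.8])]
top black [([256, 181, 4, 8, 18], [257.3, 185.5]), ([277, 182, 31, 37, 180], [287.9, 197.6]), ([283, 189, 21, 17, 42], [290.7, 194.3]), ([259, 224, 5, 8, 25], [261.2, 227.5]), ([243, 226, 19, 29, 278], [253.6, 241.8])]
top white [([247, 161, 7, 35, 117], [249.8, 180.1]), ([173, 200, 11, 7, 33], [178.5, 203.0]), ([296, 208, 3, 8, 13], [296.8, 211.5]), ([251, 214, 5, 18, 70], [253.3, 222.7])]
top yellow [([165, 188, 21, 8, 92], [174.7, 191.3]), ([214, 190, 68, 27, 1005], [248.2, 205.5]), ([166, 196, 18, 5, 58], [174.3, 198.0]), ([167, 207, 19, 5, 49], [176.2, 209.4])]
scene red [([172, 115, 25, 28, 237], [184.4, 127.8]), ([261, 175, 5, 14, 51], [263.0, 181.0])]
scene black [([193, 148, 43, 40, 1000], [214.1, 168.8]), ([270, 151, 17, 20, 166], [279.3, 160.2]), ([261, 168, 4, 7, 19], [262.8, 171.4]), ([278, 173, 6, 11, 43], [281.0, 178.6]), ([241, 208, 5, 13, 36], [242.8, 213.2]), ([258, 214, 8, 14, 71], [262.3, 221.3])]
scene white [([218, 148, 5, 7, 15], [219.9, 150.7]), ([267, 168, 10, 14, 90], [271.0, 174.2]), ([235, 198, 28, 46, 407], [248.5, 220.6]), ([340, 225, 23, 12, 147], [350.6, 230.8]), ([229, 251, 9, 5, 32], [233.1, 253.2])]
scene yellow [([215, 169, 92, 41, 1332], [264.6, 190.2]), ([195, 179, 3, 3, 7], [196.0, 180.0]), ([341, 222, 22, 7, 28], [351.2, 225.1]), ([338, 233, 24, 10, 75], [349.3, 237.4]), ([333, 239, 27, 20, 351], [346.1, 248.8])]
```

```bash
sleep 0
```

```text
(no output)
```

View pics/topz.png

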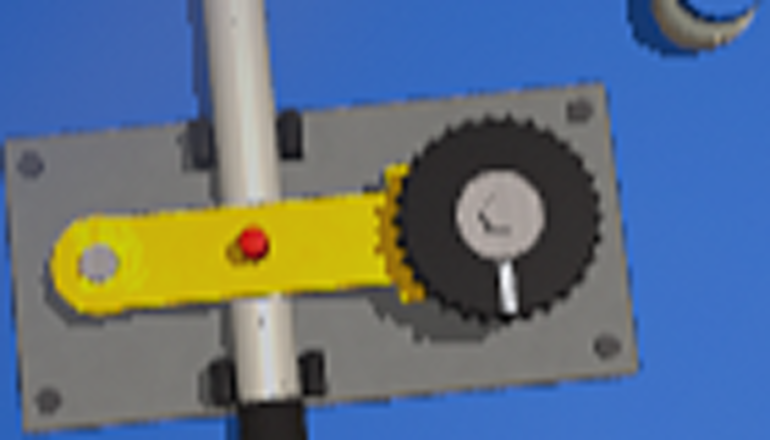

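View pics/scenez.png

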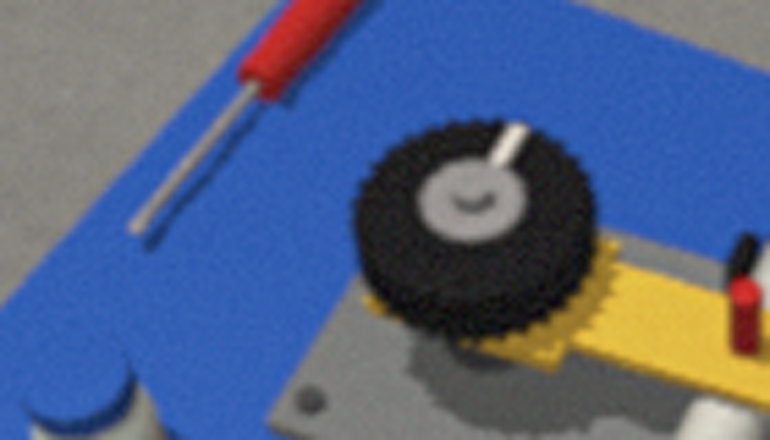

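Run:
```python
from h import *
it=optics.camera_info("top");iz=optics.camera_info("scene")
def both(n,a,b,z):
    print(n,"tri",tri(it,a,iz,b),"planes",onplane(it,*a,z).round(4),onplane(iz,*b,z).round(4))
both("nut",(295.5,199.3),(213.5,161.0),.097)
both("mark",(296.8,211.5),(219.9,150.7),.097)
both("pin",(250.6,203.9),(263.0,176.2),.095)
both("hinge",(222.5,207.4),(296,197),.067)
for n,u,z in(("screwtip",(354.5,197),.005),("scr handle",(358.1,249.8),.012),("scr end",(358.5,268),.012),("jar lid",(335,157),.065),("carton",(175,200),.04),("plateTL",(206,186),.012),("TR",(314,176),.012),("BR",(320.5,228),.012),("BL",(209.5,238),.012)):
    print(n,onplane(it,*u,z).round(4))
```

```text
nut tri (array([ 0.55360094, -0.11464845,  0.09772965]), np.float64(0.002340432949263706)) planes [ 0.5531 -0.1137  0.097 ] [ 0.5535 -0.1161  0.097 ]
mark tri (array([ 0.52215918, -0.11746423,  0.09892358]), np.float64(0.0017684494700199245)) planes [ 0.5219 -0.1168  0.097 ] [ 0.521  -0.1193  0.097 ]
pin tri (array([ 0.540835  , -0.00066554,  0.0966219 ]), np.float64(0.002951654631068157)) planes [0.5404 0.0007 0.095 ] [ 0.5402 -0.0026  0.095 ]
hinge tri (array([0.53468913, 0.07498158, 0.06293781]), np.float64(0.0020416671918972217)) planes [0.5339 0.0755 0.067 ] [0.5379 0.0749 0.067 ]
screwtip [ 0.5738 -0.2864  0.005 ]
scr handle [ 0.4279 -0.2904  0.012 ]
scr end [ 0.3794 -0.29    0.012 ]
jar lid [ 0.673  -0.2227  0.065 ]
carton [0.5558 0.2082 0.04  ]
plateTL [0.5999 0.1296 0.012 ]
TR [ 0.6312 -0.173   0.012 ]
BR [ 0.486  -0.1892  0.012 ]
BL [0.4553 0.1151 0.012 ]
```

Against the given sizes, nut-to-pin measures 115 mm and nut z about 97 mm, so the clamp yaw is about 6°. I'll close the fingers and turn the tool so its x lies along world +y and its y along world +x.

servo_tool(
  plan=[
    [0,0,0,0,-10],
    [0,0,0,0,-10],
    [0,0,0,0,-10],
    [0,0,0,0,-10],
    [0,0,0,0,-10],
    [0,0,0,0,-10],
    [0,0,0,0,-9.7],
    [0,0,0,0,0],
  ],
  grip_force=30,
)

```text
clock: 1.1
ee_pos: [0.2171, -0.5858, 0.2309]
ee_rot: [-2.222, -2.22, -0.001]
wrist_force: [0.1, 0.8, 0.4]
width: -0.0001
```

servo_tool(
  plan=[
    [0,0.05,0.03,0,0],
    [0,0.05,0.03,0,0],
    [0,0.05,0.03,0,0],
    [0,0.05,0.03,0,0],
    [0,0.05,0.03,0,0],
    [0,0.05,0.03,0.02,0],
    [0,0.05,0.03,0.025,0],
    [0,0.05,0.03,0.025,0],
  ],
)

```text
clock: 2.1
ee_pos: [0.457, -0.1858, 0.1617]
ee_rot: [2.225, 2.216, 0.001]
wrist_force: [1.4, -0.3, 0.5]
width: 0.0
```

servo_tool(
  plan=[
    [0,0.035,0,0.0,0],
    [0,0.035,0,0.0,0],
    [0,0,0,0.045,0],
    [0,0,0,0.036,0],
    [0,0,0,0,0],
  ],
)

```text
clock: 2.72
ee_pos: [0.4541, -0.1167, 0.0792]
ee_rot: [-2.22, -2.216, 0.004]
wrist_force: [-0.4, -0.7, 0.1]
width: -0.0003
```

Run:
```python
from h import *
p,d=optics.capture("scene");cv2.imwrite("pics/s1.png",p)
r=p[90:250,150:330];cv2.imwrite("pics/s1z.png",cv2.resize(r,None,fx=4,fy=3.7,interpolation=cv2.INTER_CUBIC))
p,d=optics.capture("wrist");cv2.imwrite("pics/w1.png",p)
s=ctrl.get_state();print(s['ee_pos'],s['ee_rot'],s['joint_positions'],s['wrist_force'])
```

```text
[ 0.45624711 -0.11753941  0.08154442] [-2.22294561e+00 -2.21967508e+00  1.33800529e-04] [-2.77409841e-01  4.51981602e-01  2.05487964e+00  2.61423918e-05
  6.34934110e-01 -2.75958544e-01] [0.77410713 0.13670347 1.18064386]
```

View pics/s1z.png

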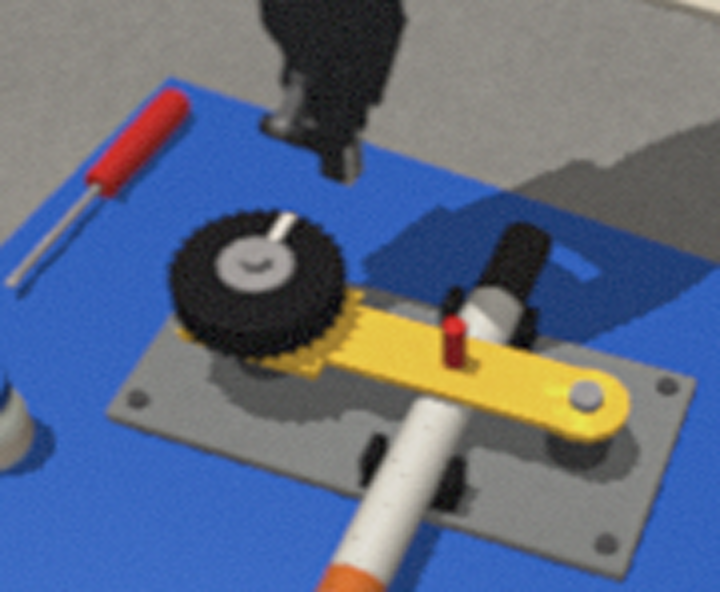

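View pics/w1.png

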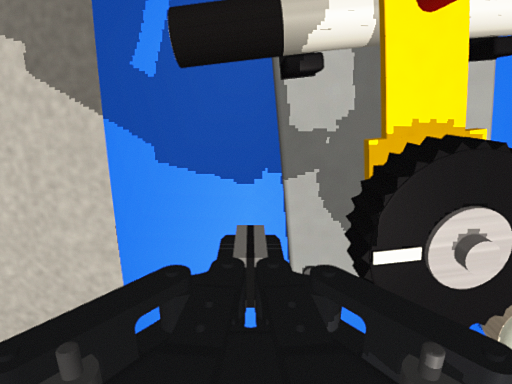

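Run:
```python
from h import *
i=optics.camera_info("wrist")
print('cam',-i['R'].T@i['t'])
for n,u,z in(("hub",(467,247),.097),("mark",(397,256),.097),("leftrim",(362,240),.097),("fingL",(235,240),.081),("fingR",(265,240),.081),("tip",(250,226),.081),("pinbase",(438,6),.095)):print(n,onplane(i,*u,z).round(4))
```

```text
cam [ 0.45535345 -0.05200624  0.22320223]
hub [ 0.5554 -0.1138  0.097 ]
mark [ 0.5225 -0.1177  0.097 ]
leftrim [ 0.5053 -0.1096  0.097 ]
fingL [ 0.4477 -0.1166  0.081 ]
fingR [ 0.4627 -0.1166  0.081 ]
tip [ 0.4552 -0.1091  0.081 ]
pinbase [ 0.5279 -0.0134  0.095 ]
```

servo_tool(
  plan=[
    [0,0.0035,0.015,0,0],
    [0,0,0.015,0,0],
    [0,0,0.003,0,0],
    [0,0,0.0,0,0],
  ],
)

```text
clock: 3.32
ee_pos: [0.4894, -0.1139, 0.0812]
ee_rot: [2.22, 2.222, 0.0]
wrist_force: [0.4, 0.5, -0.6]
width: -0.0
```

servo_tool(
  plan=[
    [0,0,0.003,0,0],
    [0,0,0,0,0],
  ],
)

```text
clock: 3.58
ee_pos: [0.492, -0.1139, 0.081]
ee_rot: [-2.221, -2.222, 0.0]
wrist_force: [-0.2, 0.7, -0.1]
width: -0.0002
```

servo_tool(
  plan=[
    [0,0,0.003,0,0],
    [0,0,0,0,0],
  ],
)

```text
clock: 3.82
ee_pos: [0.4934, -0.1137, 0.0808]
ee_rot: [-2.219, -2.22, 0.003]
wrist_force: [-5.2, -0.8, 3.1]
width: 0.0002
```

Contact came at x = 0.493, and the arm gives about 2.5 N/mm. I'll run a first test stroke towards −y, then around the corner.

servo_tool(
  plan=[
    [0,-0.005,0.002,0,0],
    [0,-0.006,0,0,0],
    [0,-0.0116,0.0015,0,0],
    [0,-0.0109,0.0045,0,0],
    [0,-0.0093,0.0072,0,0],
  ],
)

```text
clock: 4.45
ee_pos: [0.5105, -0.1572, 0.081]
ee_rot: [-2.221, -2.222, 0.0]
wrist_force: [-1.3, 1.4, -0.1]
width: -0.0
```

```bash
cat > look.py <<'E'
from h import *
import sys
def mk(img,i,zz):
    out=[]
    for b in blobs(mask(img,'white'),4):
        q=onplane(i,*b[1],zz);r=np.hypot(q[0]-.554,q[1]+.114)
        if .015<r<.052: out.append((b[0][4],b[1],round(r,4),round(float(np.degrees(np.arctan2(q[1]+.114,q[0]-.554))),1)))
    return out
zz=float(sys.argv[2])
s=ctrl.get_state();print(s['clock'],s['ee_pos'].round(4),s['wrist_force'].round(1),s['wrist_torque'].round(2))
for n in("top","scene","wrist"):
    i=optics.camera_info(n);p,d=optics.capture(n)
    cv2.imwrite(f"pics/{n}_{sys.argv[1]}.png",p)
    print(n,mk(p,i,zz))
E
python3 look.py a .098
```

```text
4.45 [ 0.5105 -0.1572  0.081 ] [-1.3  1.4 -0.1] [ 0.19  0.21 -0.  ]
top []
scene []
wrist [(28, [371.4, 200.0], np.float64(0.0188), -62.9), (15, [349.7, 203.5], np.float64(0.0183), -92.3), (668, [316.7, 226.0], np.float64(0.0319), -116.7), (4, [342.0, 204.2], np.float64(0.019), -102.3), (48, [270.9, 232.5], np.float64(0.0465), -137.4)]
```

View pics/wrist_a.png

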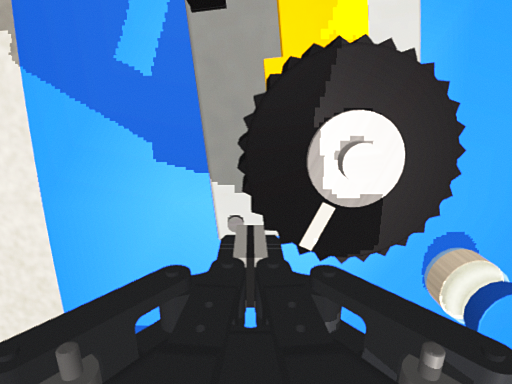

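```bash
python3 -c "
from h import *
p=cv2.imread('pics/scene_a.png')[130:210,170:290];cv2.imwrite('pics/sza.png',cv2.resize(p,None,fx=6,fy=6,interpolation=cv2.INTER_CUBIC))"
```

```text
(no output)
```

View pics/sza.png

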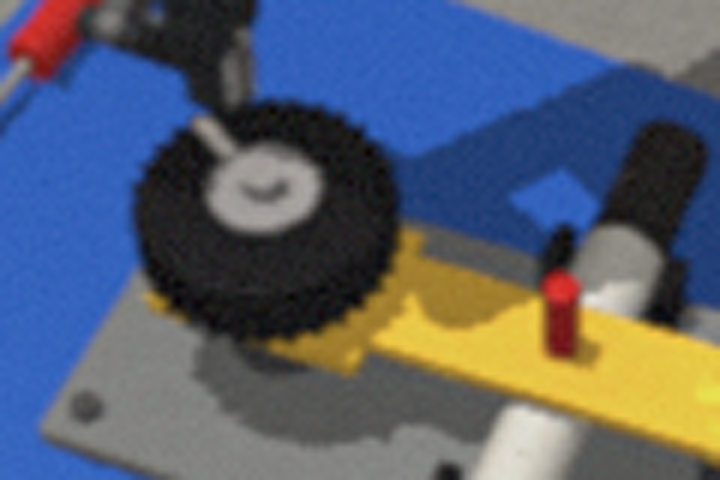

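The wrist view shows the mark at (317,226), which is −117° in world, so the nut has followed 57° of the planned 58°. I'll continue the orbit with slightly more press.

servo_tool(
  plan=[
    [0,-0.0065,0.01,0,0],
    [0,-0.0038,0.0109,0,0],
    [0,-0.0015,0.0116,0,0],
    [0,0,0.011,0,0],
    [0,0,0.011,0,0],
    [0,0.0015,0.0116,0,0],
    [0,0.0045,0.0109,0,0],
    [0,0.0072,0.0093,0,0],
  ],
)

```text
clock: 5.6
ee_pos: [0.5984, -0.1557, 0.0815]
ee_rot: [2.219, 2.22, 0.001]
wrist_force: [1.9, -3.7, 1.2]
width: 0.0001
```

```bash
python3 look.py b .099
```

```text
5.6 [ 0.5984 -0.1557  0.0815] [ 1.9 -3.7  1.2] [-0.59 -0.17  0.04]
top []
scene []
wrist [(285, [100.8, 42.5], np.float64(0.0506), 104.6), (772, [224.0, 172.1], np.float64(0.033), -2.1)]
```

servo_tool(
  plan=[
    [0,0.0093,0.0072,0,0],
    [0,0.0109,0.0045,0,0],
    [0,0.0116,0.0015,0,0],
    [0,0.01,0,0,0],
    [0,0.01,0,0,0],
    [0,0.0116,-0.0015,0,0],
    [0,0.0109,-0.0045,0,0],
    [0,0.0093,-0.0072,0,0],
  ],
)

```text
clock: 6.75
ee_pos: [0.5971, -0.0706, 0.0815]
ee_rot: [2.22, 2.222, 0.003]
wrist_force: [1.9, 0.5, -0.2]
width: -0.0
```

```bash
python3 look.py c .1
```

```text
6.75 [ 0.5971 -0.0706  0.0815] [ 1.9  0.5 -0.2] [ 0.1  -0.36 -0.01]
top []
scene []
wrist [(261, [134.9, 269.0], np.float64(0.0408), 105.8)]
```

servo_tool(
  plan=[
    [0,0.0062,-0.0098,0,0],
    [0,0.0042,-0.0109,0,0],
    [0,0.0015,-0.0116,0,0],
    [0,0,-0.011,0,0],
    [0,0,-0.011,0,0],
    [0,-0.0015,-0.0116,0,0],
    [0,-0.0045,-0.0109,0,0],
    [0,-0.0072,-0.0093,0,0],
  ],
)

```text
clock: 7.9
ee_pos: [0.5087, -0.073, 0.0808]
ee_rot: [-2.219, -2.221, 0.002]
wrist_force: [-0.5, 2.6, 2.0]
width: 0.0
```

```bash
python3 look.py d .1
```

```text
7.9 [ 0.5087 -0.073   0.0808] [-0.5  2.6  2. ] [0.46 0.05 0.05]
top []
scene [(17, [210.2, 149.8], np.float64(0.0335), -133.7)]
wrist []
```

Total so far is about 400°. I'll continue with about three more quadrants.

servo_tool(
  plan=[
    [0,-0.0093,-0.0062,0,0],
    [0,-0.0109,-0.0042,0,0],
    [0,-0.0116,-0.0015,0,0],
    [0,-0.01,0,0,0],
    [0,-0.01,0,0,0],
    [0,-0.0116,0.0015,0,0],
    [0,-0.0109,0.0045,0,0],
    [0,-0.0093,0.0072,0,0],
  ],
)

```text
clock: 9.05
ee_pos: [0.5122, -0.1574, 0.0809]
ee_rot: [2.221, 2.222, -0.0]
wrist_force: [-2.3, 0.5, 0.1]
width: -0.0001
```

```bash
python3 look.py e .101
```

```text
9.05 [ 0.5122 -0.1574  0.0809] [-2.3  0.5  0.1] [0.11 0.22 0.02]
top []
scene [(17, [199.8, 166.9], np.float64(0.0347), -30.0)]
wrist [(25, [309.3, 163.3], np.float64(0.0181), -178.8), (40, [312.2, 172.0], np.float64(0.0172), -166.8), (17, [314.8, 189.1], np.float64(0.0189), -144.0), (4, [377.5, 199.8], np.float64(0.0194), -54.2), (9, [369.2, 203.7], np.float64(0.0192), -65.4)]
```

servo_tool(
  plan=[
    [0,-0.0065,0.0098,0,0],
    [0,-0.004,0.0109,0,0],
    [0,-0.0015,0.0116,0,0],
    [0,0,0.011,0,0],
    [0,0,0.011,0,0],
    [0,0.0015,0.0116,0,0],
    [0,0.0045,0.0109,0,0],
    [0,0.0072,0.0093,0,0],
  ],
)

```text
clock: 10.2
ee_pos: [0.6002, -0.156, 0.0817]
ee_rot: [2.218, 2.22, 0.002]
wrist_force: [2.1, -6.3, 0.6]
width: 0.0001
```

```bash
python3 look.py f .102
```

```text
10.2 [ 0.6002 -0.156   0.0817] [ 2.1 -6.3  0.6] [-0.92 -0.42  0.05]
top []
scene []
wrist [(150, [99.9, 40.8], np.float64(0.0494), 101.4), (989, [137.3, 81.3], np.float64(0.034), 84.7)]
```

servo_tool(
  plan=[
    [0,0.0093,0.0072,0,0],
    [0,0.0109,0.0045,0,0],
    [0,0.0116,0.0015,0,0],
    [0,0.01,0,0,0],
    [0,0.01,0,0,0],
    [0,0.0116,-0.0015,0,0],
    [0,0.0109,-0.0045,0,0],
    [0,0.0093,-0.0072,0,0],
  ],
)

```text
clock: 11.35
ee_pos: [0.5982, -0.0707, 0.0813]
ee_rot: [2.22, 2.222, 0.001]
wrist_force: [1.9, -0.0, 0.3]
width: 0.0001
```

```bash
python3 look.py g .102
```

```text
11.35 [ 0.5982 -0.0707  0.0813] [ 1.9 -0.   0.3] [-0.1  -0.29  0.05]
top []
scene []
wrist []
```

servo_tool(
  plan=[
    [0,0.0062,-0.0098,0,0],
    [0,0.0042,-0.0109,0,0],
    [0,0.0015,-0.0116,0,0],
    [0,0.012,0.0,0,0],
    [0,0,0.01,-0.04,0],
    [0,0,0,-0.05,0],
    [0,0,0,-0.03,0],
    [0,0,0,0,0],
  ],
)

```text
clock: 12.5
ee_pos: [0.5763, -0.0484, 0.2032]
ee_rot: [2.219, 2.219, 0.003]
wrist_force: [-1.2, -0.0, -0.2]
width: 0.0001
```

```bash
python3 look.py h .1025; python3 -c "
from h import *
p=cv2.imread('pics/scene_h.png')[120:220,170:320];cv2.imwrite('pics/szh.png',cv2.resize(p,None,fx=5,fy=5,interpolation=cv2.INTER_CUBIC))"
```

```text
12.5 [ 0.5763 -0.0484  0.2032] [-1.2 -0.  -0.2] [-0.04  0.04  0.05]
top []
scene [(16, [205.4, 150.6], np.float64(0.0341), -114.8)]
wrist [(186, [210.9, 256.9], np.float64(0.0158), 154.5)]
```

View pics/szh.png

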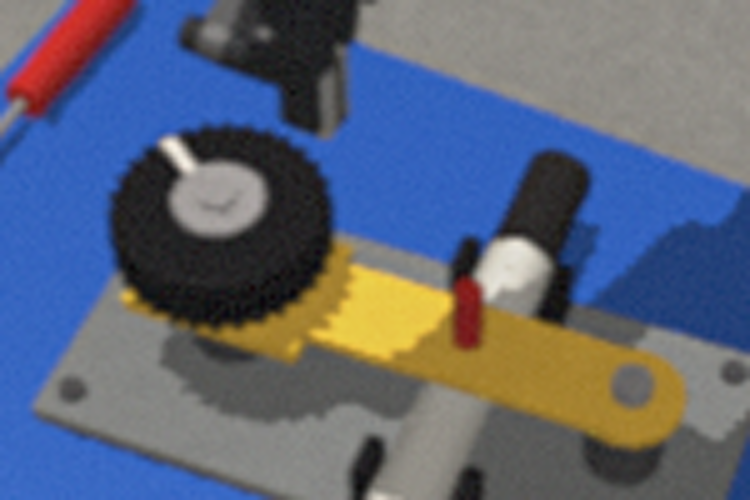

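View pics/wrist_h.png

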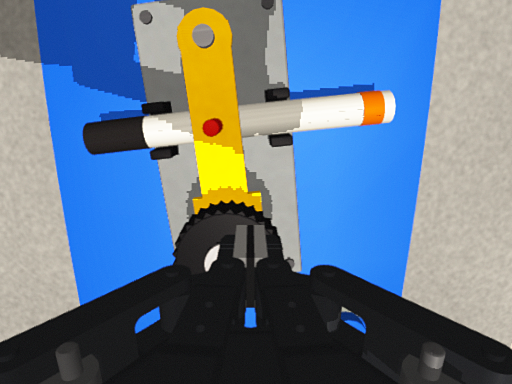

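The mark is at (205,150) in the scene view, −115° in world, so the total is about 779° or 13.6 rad. The strap is still closed. I'll move to the −x side of the pin.

servo_tool(
  plan=[
    [0,0.024,-0.038,0,0],
    [0,0.024,-0.038,0,0],
    [0,0,0,0.042,0],
    [0,0,0,0.042,0],
    [0,0,0,0.041,0],
    [0,0,0,0,0],
  ],
)

```text
clock: 13.4
ee_pos: [0.4958, 0.0001, 0.0725]
ee_rot: [-2.216, -2.217, 0.01]
wrist_force: [0.4, 1.0, -0.5]
width: 0.0003
```

Run:
```python
from h import *
print(ctrl.get_state()['ee_pos'])
i=optics.camera_info("wrist");p,d=optics.capture("wrist");cv2.imwrite("pics/w2.png",p)
for b in blobs(mask(p,'red'),20):print(b,onplane(i,*b[1],.095).round(4))
```

```text
[4.95789906e-01 1.05859509e-04 7.25212476e-02]
([326, 220, 46, 54, 1462], [348.5, 247.0]) [0.5366 0.0084 0.095 ]
```

View pics/w2.png

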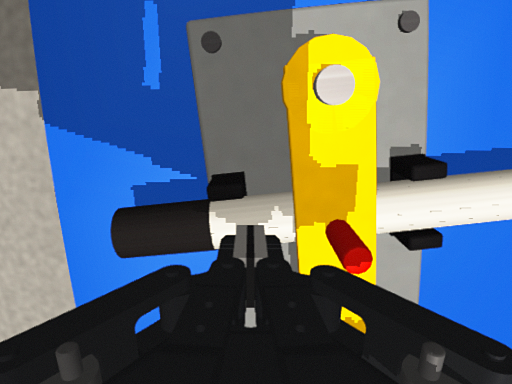

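servo_tool(
  plan=[
    [0,0,0.012,0,0],
    [0,0,0.009,0,0],
    [0,0,0.005,0,0],
    [0,0,0.006,0,0],
    [0,-0.001,0.006,0,0],
    [0,0.0014,0.013,0,0],
    [0,0.0036,0.0126,0,0],
    [0,0.0,0.0,0,0],
  ],
)

```text
clock: 14.45
ee_pos: [0.565, 0.0044, 0.0762]
ee_rot: [2.219, 2.221, 0.002]
wrist_force: [-0.2, -0.5, 0.4]
width: -0.0001
```

Run:
```python
from h import *
s=ctrl.get_state();print(s['ee_pos'],s['wrist_force'])
p,d=optics.capture("wrist");cv2.imwrite("pics/w3.png",p)
p,d=optics.capture("scene");p=p[120:220,170:320];cv2.imwrite('pics/s3.png',cv2.resize(p,None,fx=5,fy=5,interpolation=cv2.INTER_CUBIC))
```

```text
[0.56495796 0.00437793 0.07622791] [-0.24261345 -0.53405867  0.42335665]
```

View pics/w3.png

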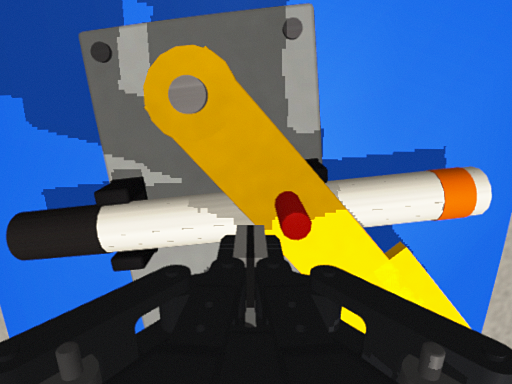

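View pics/s3.png

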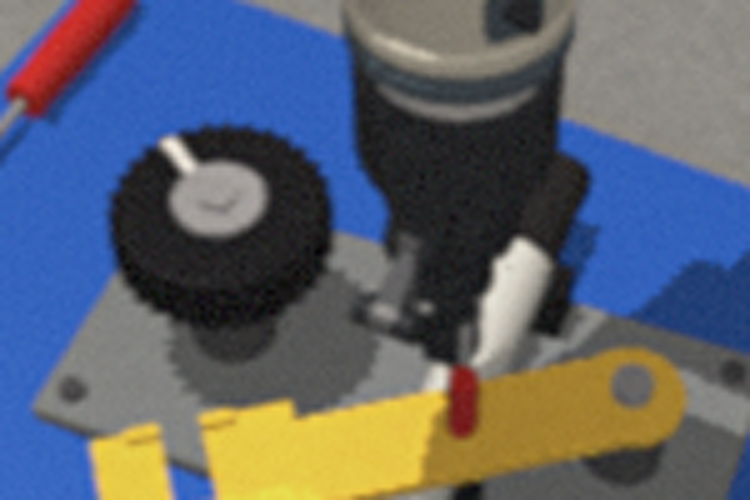

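The strap is about 40° open and the nut mark hasn't moved. I'll keep pushing along the arc.

servo_tool(
  plan=[
    [0,0.0057,0.0117,0,0],
    [0,0.0077,0.0106,0,0],
    [0,0.0094,0.0091,0,0],
    [0,0.0108,0.0073,0,0],
    [0,0.012,0.0053,0,0],
    [0,0.006,0.002,0,0],
    [0,0,0,0,0],
  ],
)

```text
clock: 15.42
ee_pos: [0.6092, 0.0564, 0.0761]
ee_rot: [2.22, 2.223, 0.0]
wrist_force: [0.4, 0.0, -0.2]
width: -0.0
```

Run:
```python
from h import *
s=ctrl.get_state();print(s['ee_pos'],s['wrist_force'])
i=optics.camera_info("wrist");p,d=optics.capture("wrist");cv2.imwrite("pics/w4.png",p)
for b in blobs(mask(p,'red'),20):print(b,onplane(i,*b[1],.08).round(4))
```

```text
[0.60917499 0.05643469 0.07609985] [ 0.40813642  0.00366399 -0.22387321]
([237, 183, 31, 48, 1140], [251.5, 207.5]) [0.6088 0.076  0.08  ]
```

View pics/w4.png

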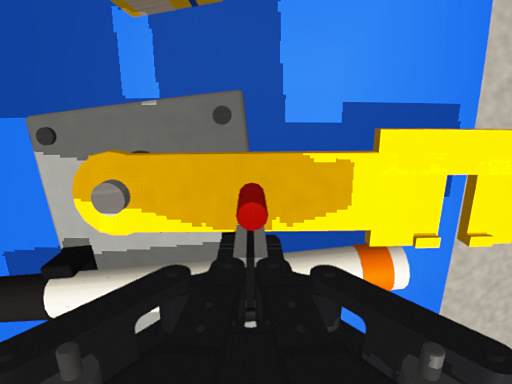

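The strap is about 84° open. I'll nudge it slightly further, then back off and rise.

servo_tool(
  plan=[
    [0,0.004,0,0,0],
    [0,0.004,0,0,0],
    [0,0,0,0,0],
    [0,-0.015,0,0,0],
    [0,-0.005,0,-0.04,0],
    [0,0,0,-0.05,0],
    [0,0,-0.04,-0.05,0],
    [0,0,-0.06,0,0],
  ],
)

```text
clock: 16.48
ee_pos: [0.5127, 0.0429, 0.2188]
ee_rot: [2.218, 2.217, 0.011]
wrist_force: [0.3, -0.3, -1.3]
width: -0.0001
```

servo_tool(
  plan=[
    [0,-0.03,-0.05,0,0],
    [0,-0.03,-0.05,0,0],
    [0,-0.03,-0.05,0,0],
    [0,-0.05,-0.02,0,0],
    [0,-0.05,0,0,0],
    [0,-0.05,0,0,0],
    [0,-0.05,0,0,0],
    [0,0,0,0,0],
  ],
)

```text
clock: 17.48
ee_pos: [0.3399, -0.2498, 0.2151]
ee_rot: [2.225, 2.216, -0.0]
wrist_force: [-0.5, 0.6, 0.3]
width: -0.0001
```

```bash
python3 look.py z .1026
python3 - <<'E'
from h import *
s=ctrl.get_state();print(s['ee_pos'],s['clock'])
for n in("top","scene"):
    p=cv2.imread(f"pics/{n}_z.png");i=optics.camera_info(n)
    for b in blobs(mask(p,'red'),8):
        if 90<b[0][1]<290:print(n,b,onplane(i,*b[1],.095).round(4))
E
```

```text
17.475 [ 0.3399 -0.2498  0.2151] [-0.5  0.6  0.3] [ 0.03 -0.07 -0.01]
top [(10, [307.0, 204.5], np.float64(0.0317), -117.4)]
scene [(14, [205.2, 150.4], np.float64(0.0348), -114.7)]
wrist [(210, [499.4, 60.7], np.float64(0.0328), -118.3)]
[ 0.33934006 -0.24593803  0.21461475] 17.625
top ([218, 176, 4, 4, 16], [219.5, 177.5]) [0.6084 0.0822 0.095 ]
top ([353, 231, 11, 38, 316], [358.1, 249.9]) [ 0.4274 -0.2696  0.095 ]
scene ([172, 115, 25, 28, 238], [184.4, 127.8]) [ 0.4949 -0.2328  0.095 ]
scene ([507, 134, 5, 16, 58], [509.3, 142.5]) [0.1688 0.4794 0.095 ]
scene ([283, 215, 5, 12, 51], [284.7, 220.4]) [0.6185 0.0837 0.095 ]
```

View pics/top_z.png

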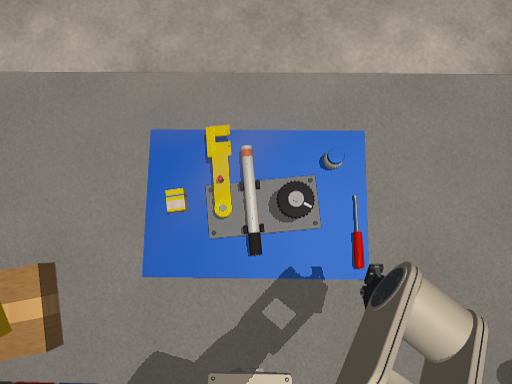

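View pics/scene_z.png

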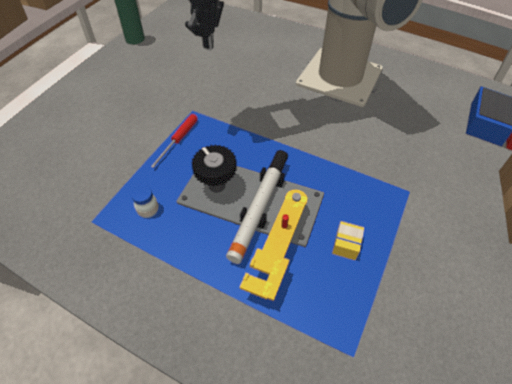

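The pin is at (219,177) in the top view, about 90° from closed. The mark reads −115° to −118° in all three views. The pole, screwdriver, jar and carton sit at their starting pixels. Handing in.

```bash
python3 -c "
from bench import ctrl
print(ctrl.hand_in())"
```

```text
the job is handed in; nothing more can be done
None
```

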